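# Weigh out chocolate to the butter by sliding blocks onto a spring scale

## Task

The butter is already on the kitchen scale in its dish: slide chocolate blocks from the board onto the pan until the dial needle comes to rest between the two raised pips. Slide the blocks, do not lift them; each must end lying flat, wholly on the pan or wholly on the board, and let go. Leave the butter dish where it stands on the pan and do not disturb the mould, loaf tins or rolling pin.

Things in the scene. Friction and masses are not known exactly. Their poses are not given: they have to be found in the camera images.
- pan: Sprung dark steel scale pan, 260 (x) x 240 (y) mm, origin at the centre of its upper face. Rims 5 mm thick, 7 mm high along both x edges and the +y edge; the -y edge, beside the board, is open. It sinks level on a spring, 9.81 mm per kg (1000 N/m), stop at 20 mm; empty it is 2 mm above the board's top, with the dish alone 3 to 7 mm below it.
- needle (a joint): Dial needle angle in rad, geared to the pan: 0 with the pan empty, growing 2.943 rad per kg on the pan (300 rad per m sunk). 0 points down the dial's slope, towards +x; it grows clockwise as seen facing the dial. Two raised pips stand at 2.74 and 3.26 rad, the clear space between them is 2.81 to 3.19, its middle 3.00.
- needle_tip (a point): Tip of the black needle, 40 mm from its axis. The round white dial (126 mm across) leans back 45 degrees at the +x side of the scale; two dark steel pips, 7 mm thick, stand on its upper part 48 mm from its axis.
- board: Wooden stand, 310 (x) x 360 (y) mm, flat top 70 mm above the counter; origin on the counter below its centre. Fixed, like the scale. Its +y edge runs 5 mm from the pan's open -y edge; the axes of board and pan are parallel, and their centres share one line along y (pan centre 305 mm from board centre).
- dish: White ceramic butter dish with its lid on and butter inside, one piece, 120 (x) x 80 (y) mm, 74 mm high with the knob; origin under its centre. It stands on the far (+y) half of the pan, leaving at least 115 mm of pan depth free at the open edge. Between 540 and 860 g, unknown.
- mould: Small aluminium mould standing on the board near the edge by the pan, between the blocks and the pan: centre 27 to 32 mm from that edge; 40 mm across the top, 32 at the foot, 45 mm high; origin under its centre. Blocks must go round it.
- tin1: Open aluminium loaf tin, 210 (x) x 100 (y) x 62 mm high, standing on the counter on the -y side of the board; origin under its centre.
- pin: Wooden rolling pin lying on the counter on the +y side of the scale, along its x axis; barrel 240 mm long and 54 mm thick, 390 mm over the handles; origin under its centre.
- choc_small: The smallest of three bare chocolate blocks, 30 wide (x) x 60 long (y) x 34 mm high, about 80 g (to 2 percent), lying flat on the board with its length roughly towards the pan; origin at the centre of its underside. Pushed at one end near the board with two spread fingertips it slides and keeps straight.
- choc_medium: The middle-sized of three bare chocolate blocks, 46 wide (x) x 80 long (y) x 34 mm high, about 160 g (to 2 percent), lying flat on the board with its length roughly towards the pan; origin at the centre of its underside. Pushed at one end near the board with two spread fingertips it slides and keeps straight.
- choc_large: The largest of three bare chocolate blocks, 75 wide (x) x 98 long (y) x 34 mm high, about 320 g (to 2 percent), lying flat on the board with its length roughly towards the pan; origin at the centre of its underside. Pushed at one end near the board with two spread fingertips it slides and keeps straight.
Mind the look-alikes: they are no part of the job. What is shaped like the choc_medium but turquoise is not meant. There is more than one size of the dish; the one meant has the size given above.

How it is judged:
At the end, for the whole second after the job is handed in: The needle rests between the pips (2.82 to 3.18 rad); every chocolate block lies flat (within 0.08 rad) and still, either on the pan alone or on the board alone; the butter dish stands upright on the pan within 30 mm of where it was (value of joint needle between 2.82 and 3.18 rad and velocity of joint needle between -0.1 and 0.1 rad/s and angle between each of choc_small, choc_medium, choc_large, dish's own z axis and vertical below 0.08 rad and linear speed of each of choc_small, choc_medium, choc_large below 0.02 m/s and ((contact force between choc_small and board below 0.05 N and z of choc_small in the frame of pan between -0.004 and 0.006 m and x of choc_small in the frame of pan between -0.13 and 0.13 m and y of choc_small in the frame of pan between -0.12 and 0.12 m) or (contact force between choc_small and pan below 0.05 N and height (world z) of choc_small between 0.066 and 0.076 m)) and ((contact force between choc_medium and board below 0.05 N and z of choc_medium in the frame of pan between -0.004 and 0.006 m and x of choc_medium in the frame of pan between -0.13 and 0.13 m and y of choc_medium in the frame of pan between -0.12 and 0.12 m) or (contact force between choc_medium and pan below 0.05 N and height (world z) of choc_medium between 0.066 and 0.076 m)) and ((contact force between choc_large and board below 0.05 N and z of choc_large in the frame of pan between -0.004 and 0.006 m and x of choc_large in the frame of pan between -0.13 and 0.13 m and y of choc_large in the frame of pan between -0.12 and 0.12 m) or (contact force between choc_large and pan below 0.05 N and height (world z) of choc_large between 0.066 and 0.076 m)) and distance of dish from where it was at the start of the episode below 0.03 m); the robot touches nothing.
It fails at once if a chocolate block raised more than 25 mm above the board's top (height (world z) of any of choc_small, choc_medium, choc_large above 0.095 m).
It fails at once if butter dish shifted more than 30 mm or tipped (distance of dish from where it was at the start of the episode above 0.03 m or angle between dish's own z axis and vertical above 0.3 rad).
It fails at once if the mould, the near loaf tin or the rolling pin shifted more than 20 mm or tipped (distance of any of mould, tin1, pin from where it was at the start of the episode above 0.02 m or angle between any of mould, tin1, pin's own z axis and vertical above 0.4 rad).
It also fails if it takes over 72 s, if anything falls off the work surface, if the arm or the gripper's body presses on something with over 40 N, if the wrist force passes 120 N, or if a joint passes its speed limit or range.

## Robot

A 6-joint arm with a two-finger parallel gripper is mounted at the origin on the work surface. World frame = base frame: x ahead of the robot, y to its left, z up, the work surface at z = 0. Lengths are in m, angles in rad, forces in N, time in s.
With the tool pointing down it reaches from about 0.35 to 0.775 m from the base axis. Payload 5.5 kg.
Tool frame: the origin (TCP) lies at the very end of the fingers, on their centre line; the grasp point (between the pads) lies 19 mm behind it; z points along the fingers, y is the direction in which the jaws open and shut (so a half turn about z gives the same grasp; the last joint's range is limited). The gripper opens to 85 mm and grips with 20 to 120 N. Pads are 22 mm wide; open, the fingers measure 114 mm over their backs; the gripper's body (76 mm by 85 mm) begins 54 mm behind the grasp point. The pads swing forward as they close: fully open they stand 13 mm farther back than shut.
Start: joints at [-1.249, 0.313, 0.046, 1.304, 0, 1.431], TCP at [0.256, -0.515, 0.231] pointing down, gripper open.
Joint ranges: [-2.76, 2.76], [-0.86, 1.69], [-1.03, 1.26], [-2.2, 2.34], [-1.47, 1.5], [-3.14, 3.14]. Speed limits (rad/s): [2.57, 2.57, 3.14, 3.14, 3.14, 3.14].

## Interface

Orientations are given as a unit quaternion [w, x, y, z].
In Python, from workcell import get_state, imaging, env, spotter gives the robot as it stands.
- The arm moves only by the tool play_rows, never from a script. Its argument "moves" is a list of rows, each an object with "claw": the finger opening in cm, from 0 to 8.54; "delta_pos": the shift along the tool's x, y, z in cm, a list of three; "twist": the turn about the tool's z in degrees. A call has 1 to 12 rows; each row is the pose to reach, as a shift and turn from the pose commanded when the call began, along the tool's axes at that moment; what a row does not reach only later rows make up. A row lasts 1/8 s, in which the tool goes at most 62.5 mm and 10.7 degrees, less where a joint would pass 70% of its speed; a pose out of reach is approached as far as the arm can. A call with a gripper value outside its range is refused whole. The fingers move at their own pace and stop on an object; "force" is the grip in N (left out, the last holds). Time passes only in rows, so rows that repeat a pose let the fingers close. It gives the time, the measured TCP pose, the force and the opening at its end, in the units of the state.
- get_state(): the state, without advancing time (a new reading comes with each control period).
- imaging.read_camera(name): name is "scene" or "top" or "wrist"; returns the picture (420x560x3 uint8, red, green, blue); there is no depth.
- imaging.camera_info(name): a dict with "fx", "fy", "cx", "cy" (pixels), "k1" (the pictures are not rectified: a ray, as slopes to the right and down, at radius r is drawn at 1 + k1 r^2 times it, then the intrinsics apply), "world_to_cam" (4x4, takes a point from world to camera coordinates). Camera axes: x right, y down, z forward; pixel columns grow to the right and rows downward; lengths in m; the calibration is good to about 2 mm. A picture is of the moment at which its call begins: read the wrist's pose just before it. camera_info takes no time and is no camera call; for the wrist camera it gives the pose at the moment of the call.
- env.hand_in(): hands the job in, once; it reports no verdict.
Trained networks look in the newest picture that a camera, given by its name, has taken for a name from the list of things; names that differ only in an ending like _2 or _b are one class to them, and where a whole thing is asked for, a point or a joint stands for the part that bears it (a point fixed in the world has none). Each returns a list of dicts, best first, with "conf" (0 to 1); they miss things now and then, are a little off and sometimes report something else, mostly with a low value. They report only what shows in the picture. A call takes as long as a camera call. They do not tell look-alikes from the thing itself.
- spotter.spot_in(camera, query): "extent" ([left, top, right, bottom] in pixels, round what is visible of it).
The state is a dict: "clock": time; "joint_pos": joint angles; "qvel": joint speeds; "tau": joint torques, N m; "tcp_pos": TCP position; "orientation": TCP orientation; "wrist_force": force on the tool from outside, world axes, zero at the start; "ft_torque": the same for the moment, N m; "finger_gap": finger opening in m.
Only numpy, scipy, OpenCV 4.12 (cv2) and the standard library are available. Lean on these libraries where they do the work, as an engineer would, in place of code of your own. Each camera call takes 0.05 s, during which the arm holds its last target. There are 200 camera calls.

## Working session

There is one attempt and no reset: what is moved stays moved. The work goes in short steps, Python scripts to look and compute and a tool call to move; the robot and the scene stay as the last step left them, time stands still between calls to the robot, and variables do not carry over. Pictures are saved under pics/ and viewed, about 8 in all and at most 12, crops included, and the job is handed in when it is done.

Besides the shell and the picture viewer there is one more tool, called after "Call:" by a JSON object that holds its "method" and its "body", one argument or row to a line. play_rows: Moves the arm, as the interface text tells. Its arguments: {"type":"object","properties":{"moves":{"type":"array"},"force":{"type":"number"}},"required":["moves"]}

```bash
ls; mkdir -p pics; cat > h.py <<'E'
import numpy as np,cv2
from workcell import get_state, imaging, env, spotter
def shot(c,n=None):
    im=imaging.read_camera(c)
    if n: cv2.imwrite(f'pics/{n}.png',im[:,:,::-1])
    return im
def proj(c,P):
    i=imaging.camera_info(c);P=np.atleast_2d(P).astype(float)
    q=(np.c_[P,np.ones(len(P))]@np.array(i['world_to_cam']).T)[:,:3]
    s=q[:,:2]/q[:,2:];s=s*(1+i['k1']*(s**2).sum(1,keepdims=True))
    return s*[i['fx'],i['fy']]+[i['cx'],i['cy']]
def unproj(c,uv,z):
    i=imaging.camera_info(c);uv=np.atleast_2d(uv).astype(float)
    d=(uv-[i['cx'],i['cy']])/[i['fx'],i['fy']];s=d.copy()
    for _ in range(30): s=d/(1+i['k1']*(s**2).sum(1,keepdims=True))
    M=np.array(i['world_to_cam']);R=M[:3,:3];o=-R.T@M[:3,3]
    r=np.c_[s,np.ones(len(s))]@R
    return o+r*((z-o[2])/r[:,2])[:,None]
E
python3 - <<'E'
from h import *
print(get_state())
for c in('top','scene'):
    shot(c,c+'0')
    i=imaging.camera_info(c);M=np.array(i['world_to_cam']);print(c,i['fx'],i['k1'],-M[:3,:3].T@M[:3,3],M[:3,:3].round(2).tolist())
    for q in('choc_small','choc_medium','choc_large','mould','dish','pan','board','needle_tip'):
        print(q,[(round(d['conf'],2),np.round(d['extent']).tolist()) for d in spotter.spot_in(c,q)[:3]])
E
```

```text
pics
{'clock': 0.0, 'joint_pos': array([-1.24863912e+00,  3.13994175e-01,  4.49674564e-02,  1.30361932e+00,
        1.14669659e-05,  1.43124290e+00]), 'qvel': array([ 0.00182974,  0.00020759, -0.00240665,  0.0005173 ,  0.00192707,
       -0.00090552]), 'tau': array([ 1.79222770e-03, -4.80625999e+01,  2.98533511e+01,  1.92554161e-02,
        1.09015593e-04,  1.88556822e-05]), 'tcp_pos': array([ 0.25600189, -0.51428105,  0.23040772]), 'orientation': array([-9.21525321e-04,  9.73470631e-01,  2.28810129e-01, -7.86141158e-05]), 'wrist_force': array([ 0.812674  , -0.22692284, -0.18312669]), 'ft_torque': array([0.01416368, 0.0013374 , 0.05457614]), 'finger_gap': 0.08532294577742358}
top 432.57606068514696 -0.048953462243192025 [ 0.35794729 -0.03663212  1.37843156] [[-0.01, -1.0, -0.02], [-0.99, 0.01, -0.12], [0.12, 0.02, -0.99]]
choc_small [(0.56, [330.0, 164.0, 354.0, 175.0])]
choc_medium [(0.95, [326.0, 267.0, 352.0, 293.0]), (0.63, [367.0, 279.0, 394.0, 294.0]), (0.6, [325.0, 223.0, 357.0, 244.0])]
choc_large [(0.72, [322.0, 191.0, 359.0, 214.0])]
mould [(0.6, [258.0, 205.0, 270.0, 221.0])]
dish [(0.76, [156.0, 259.0, 218.0, 322.0]), (0.69, [181.0, 188.0, 211.0, 225.0])]
pan [(0.96, [173.0, 161.0, 254.0, 249.0])]
board [(0.88, [255.0, 150.0, 372.0, 251.0])]
needle_tip []
scene 542.949470921627 0.013599975382676339 [ 1.36615762 -0.25478898  1.21500749] [[0.29, 0.96, -0.01], [0.76, -0.24, -0.61], [-0.58, 0.17, -0.79]]
choc_small [(0.94, [212.0, 246.0, 235.0, 264.0])]
choc_medium [(0.97, [138.0, 176.0, 166.0, 196.0]), (0.85, [191.0, 185.0, 223.0, 213.0]), (0.73, [182.0, 168.0, 213.0, 193.0])]
choc_large [(0.57, [192.0, 209.0, 232.0, 248.0]), (0.35, [166.0, 172.0, 327.0, 299.0])]
mould [(0.66, [286.0, 183.0, 299.0, 203.0])]
dish [(0.62, [349.0, 171.0, 397.0, 211.0]), (0.56, [320.0, 108.0, 368.0, 161.0])]
pan [(0.57, [302.0, 159.0, 412.0, 250.0])]
board [(0.33, [399.0, 135.0, 474.0, 244.0])]
needle_tip []
```

View pics/top0.png

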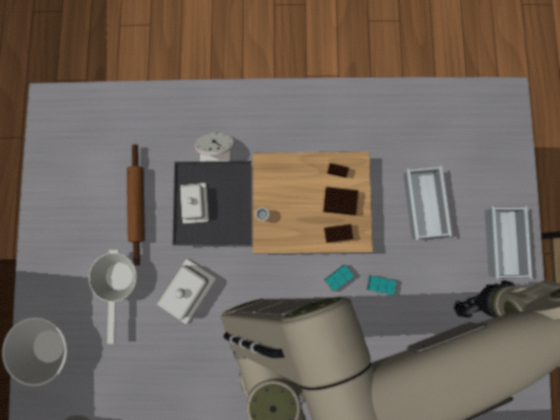

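View pics/scene0.png

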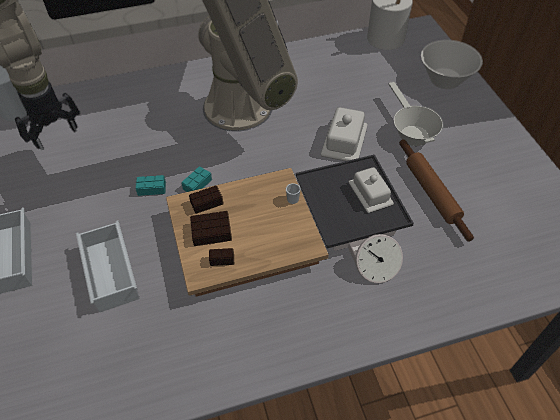

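```bash
cat >> h.py <<'E'
def ray(c,uv):
    a=unproj(c,uv,0.)[0];b=unproj(c,uv,.3)[0];return a,(b-a)/np.linalg.norm(b-a)
def tri(c1,u1,c2,u2):
    a,d=ray(c1,u1);b,e=ray(c2,u2)
    t=np.linalg.lstsq(np.c_[d,-e],b-a,rcond=None)[0];p=a+d*t[0];q=b+e*t[1];return (p+q)/2,np.linalg.norm(p-q)
def dialdir(th,yaw):
    dn=np.array([np.cos(yaw),np.sin(yaw),-1])/2**.5; ny=np.array([np.sin(yaw),-np.cos(yaw),0])
    dn=np.array([np.cos(yaw)/2**.5,np.sin(yaw)/2**.5,-2**-.5])
    return np.cos(th)*dn+np.sin(th)*ny
E
python3 - <<'E'
from h import *
# board corners
t=shot('top');s=shot('scene')
for nm,uv in(('bTL',(253,153)),('bTR',(370,153)),('bBR',(372,252)),('bBL',(253,254))):print(nm,unproj('top',uv,.07).round(4))
for nm,uv in(('dial',(214,145)),):
    print(tri('top',(214,145),'scene',(379,259)))
for nm,uv in(('mould',(262.5,213)),):print(nm,unproj('top',uv,.115).round(4))
# dark blocks
for c in('top',):
    hsv=cv2.cvtColor(t,cv2.COLOR_RGB2HSV)
    m=((t.max(2)<70)).astype(np.uint8); m[:,:270]=0;m[:140]=0;m[252:]=0;m[:,371:]=0
    cs,_=cv2.findContours(m,cv2.RETR_EXTERNAL,cv2.CHAIN_APPROX_NONE)
    for k in cs:
        if cv2.contourArea(k)>60:
            P=unproj('top',k[:,0],.1)[:,:2].astype(np.float32)*1000
            print(cv2.boundingRect(k),cv2.minAreaRect(P))
cr=cv2.resize(s[222:297,340:420],None,fx=7,fy=7,interpolation=cv2.INTER_CUBIC)
cr2=cv2.resize(t[125:175,185:245],None,fx=4,fy=4,interpolation=cv2.INTER_CUBIC)
cr2=cv2.copyMakeBorder(cr2,0,cr.shape[0]-cr2.shape[0],0,0,cv2.BORDER_CONSTANT)
cv2.imwrite('pics/dial0.png',np.hstack([cr,cr2])[:,:,::-1])
E
```

```text
bTL [[0.6774 0.0653 0.07  ]]
bTR [[ 0.6739 -0.2963  0.07  ]]
bBR [[ 0.3702 -0.2928  0.07  ]]
bBL [[0.3665 0.0648 0.07  ]]
(array([0.71428252, 0.1949353 , 0.0344035 ]), np.float64(0.0035586823360971086))
mould [[0.4858 0.0335 0.115 ]]
(325, 225, 28, 17) ((426.2297668457031, -190.1629180908203), (42.4262809753418, 77.9418716430664), 7.688369274139404)
(324, 188, 34, 27) ((522.1552124023438, -198.48873901367188), (94.98186492919922, 71.94315338134766), 83.10379791259766)
(328, 164, 20, 13) ((615.44384765625, -191.99659729003906), (56.39908981323242, 29.524900436401367), 77.1805191040039)
```

View pics/dial0.png

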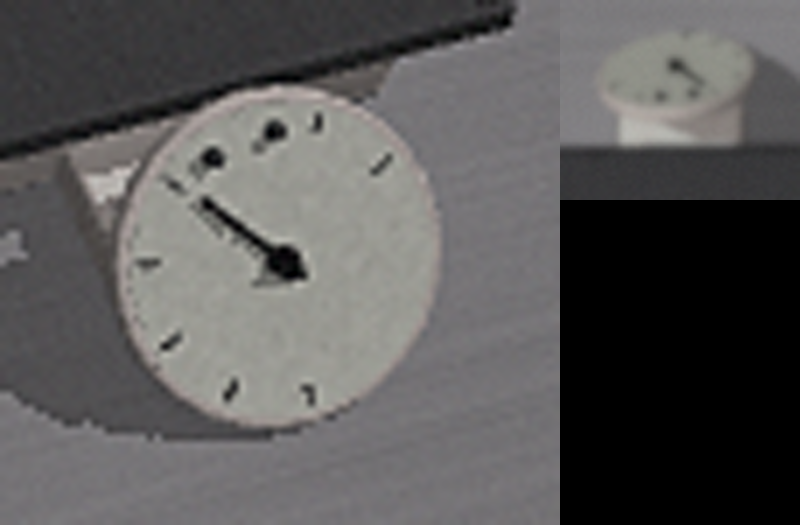

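```bash
python3 - <<'E'
from h import *
yaw=0.0
c=np.array([.714,.195,.034])
from scipy.optimize import least_squares
obs={'c':(287,264),'p1':(213,158),'p2':(275,131),'tip':(203,198)}
px=lambda k:np.array(obs[k])/7+[340,222]-.5+.5/7
n=np.array([1,0,1])/2**.5
def f(v,full=False):
    C=v[:3];yaw=0
    nn=np.array([np.cos(yaw),np.sin(yaw),1])/2**.5
    P=[C+.004*nn,C+.048*dialdir(2.74,yaw)+.006*nn,C+.048*dialdir(3.26,yaw)+.006*nn,C+.04*dialdir(v[3],yaw)+.004*nn]
    return (proj('scene',P)-np.array([px(k) for k in('c','p1','p2','tip')])).ravel()
r=least_squares(lambda v:np.r_[f(v),(v[2]-.034)*300,(v[0]-.714)*100],[*c,2.2]);print(r.x,r.fun.round(2), 'mass',r.x[3]/2.943)
E
```

```text
[0.71354031 0.19865453 0.03413308 2.44828346] [-0.46 -0.42  0.34  0.13  0.14  0.32 -0.01 -0.01  0.04 -0.05] mass 0.8319005982338784
```

```bash
cat >> h.py <<'E'
from scipy.spatial.transform import Rotation as Ro
def tool():
    s=get_state();w,x,y,z=s['orientation'];return np.array(s['tcp_pos']),Ro.from_quat([x,y,z,w]).as_matrix()
def go(P,yaw=0.):
    """delta (cm, tool axes) and twist (deg) to TCP P with jaw axis (tool y) at world angle yaw (deg), mod 180"""
    p,R=tool();a=np.degrees(np.arctan2(R[1,1],R[0,1]));t=-((yaw-a+90)%180-90)
    print('from',p.round(4),'jaw',round(a,2),'->',P,yaw,': delta',(R.T@(np.array(P)-p)*100).round(2),'twist',round(t,1))
E
python3 - <<'E'
from h import *
go([.43,-.29,.20],0)
i=imaging.camera_info('wrist');M=np.array(i['world_to_cam']);o=-M[:3,:3].T@M[:3,3];p,R=tool()
print(i['fx'],R.T@(o-p),(R.T@M[:3,:3].T).round(2))
E
```

```text
from [ 0.2562 -0.5148  0.2313] jaw -63.54 -> [0.43, -0.29, 0.2] 0 : delta [ 25.57 -12.38   3.13] twist -63.5
317.9067501466261 [ 0.07403502 -0.00048038 -0.14290691] [[ 0.   -0.96 -0.29]
 [ 1.    0.   -0.  ]
 [ 0.   -0.29  0.96]]
```

Call:
{"method": "play_rows", "body": {
  "moves": [
    {"claw": 2.0, "delta_pos": [5, -3, -1.9], "twist": -10},
    {"claw": 2.0, "delta_pos": [10, -6, -1.9], "twist": -20},
    {"claw": 2.0, "delta_pos": [15, -8, -1.9], "twist": -30},
    {"claw": 2.0, "delta_pos": [20, -10, -1.9], "twist": -40},
    {"claw": 2.0, "delta_pos": [26, -12, -1.9], "twist": -50},
    {"claw": 2.0, "delta_pos": [31, -14, -1.9], "twist": -60},
    {"claw": 2.0, "delta_pos": [34.9, -15.5, -1.9], "twist": -63.5},
    {"claw": 2.0, "delta_pos": [34.9, -15.5, -1.9], "twist": -63.5},
    {"claw": 2.0, "delta_pos": [34.9, -15.5, -1.9], "twist": -63.5}
  ]
}}

```text
clock: 2.12
tcp_pos: [0.4994, -0.2206, 0.2502]
orientation: [-0.0, 0.707, 0.707, -0.0]
wrist_force: [-0.9, 1.5, -0.4]
finger_gap: 0.0199
```

```bash
python3 - <<'E'
from h import *
print(tool()[0],get_state()['clock'])
t=shot('wrist','w1')
E
```

```text
[ 0.49942692 -0.22058799  0.25022612] 2.125
```

View pics/w1.png

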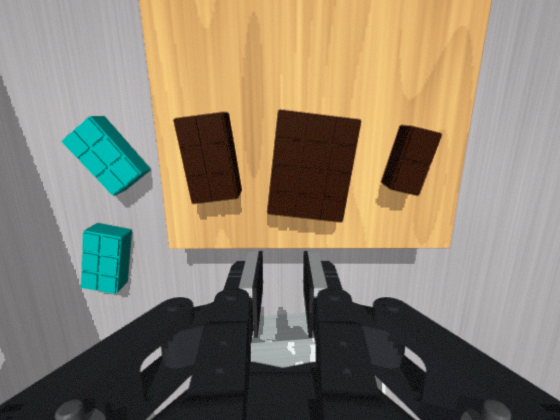

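```bash
cat >> h.py <<'E'
from scipy.optimize import minimize
def fitblock(cam,im,dim,x0,z0=.07,thr=75):
    m=(im.max(2)<thr)
    L,W,H=dim
    def hull(v):
        c,s=np.cos(v[2]),np.sin(v[2]);P=[]
        for a in(-1,1):
            for b in(-1,1):
                for h in(0,H): P.append([v[0]+c*a*L/2-s*b*W/2,v[1]+s*a*L/2+c*b*W/2,z0+h])
        return cv2.convexHull(proj(cam,P).astype(np.float32))[:,0]
    def cost(v):
        k=np.zeros(m.shape,np.uint8);cv2.fillConvexPoly(k,np.round(hull(v)*16).astype(np.int32),1,shift=4)
        d=cv2.dilate(k,np.ones((13,13)))>0
        return ((k>0)!=m)[d].sum()
    best=min((minimize(cost,[x0[0]+dx,x0[1]+dy,x0[2]],method='Nelder-Mead',options=dict(initial_simplex=np.array([[x0[0]+dx,x0[1]+dy,x0[2]]]*4)+np.vstack([np.zeros(3),np.diag([.01,.01,.08])]),xatol=1e-5)) for dx in(-.004,.004) for dy in(-.004,.004)),key=lambda r:r.fun)
    return best.x,best.fun
DIM={'small':(.03,.06,.034),'medium':(.046,.08,.034),'large':(.075,.098,.034)}
E
python3 - <<'E'
from h import *
t=shot('wrist')
for n,x0 in(('medium',(.426,-.19,.13)),('large',(.522,-.198,-.12)),('small',(.615,-.192,-.23))):
    v,c=fitblock('wrist',t,DIM[n],x0);print(n,v.round(4),'deg',np.degrees(v[2]).round(1),c)
print('board',unproj('wrist',[(169,247.5),(449,247.5),(140.5,1),(491,1)],.07).round(4))
E
```

```text
medium [ 0.4303 -0.1892  0.0992] deg 5.7 594.0
large [ 0.5263 -0.1982 -0.1142] deg -6.5 772.0
small [ 0.6181 -0.1912 -0.1737] deg -10.0 490.0
board [[ 0.3731 -0.29    0.07  ]
 [ 0.6805 -0.2903  0.07  ]
 [ 0.374  -0.0549  0.07  ]
 [ 0.6805 -0.0563  0.07  ]]
```

Call:
{"method": "play_rows", "body": {
  "moves": [
    {"claw": 1.8, "delta_pos": [-4.4, -3.3, 0], "twist": -3},
    {"claw": 1.8, "delta_pos": [-4.4, -6.3, 3], "twist": -5.7},
    {"claw": 1.8, "delta_pos": [-4.4, -6.3, 8], "twist": -5.7},
    {"claw": 1.8, "delta_pos": [-4.4, -6.3, 13], "twist": -5.7},
    {"claw": 1.8, "delta_pos": [-4.4, -6.3, 16], "twist": -5.7},
    {"claw": 1.8, "delta_pos": [-4.4, -6.3, 17.3], "twist": -5.7},
    {"claw": 1.8, "delta_pos": [-4.4, -6.3, 17.3], "twist": -5.7},
    {"claw": 1.8, "delta_pos": [-4.4, -6.3, 17.3], "twist": -5.7}
  ]
}}

```text
clock: 3.22
tcp_pos: [0.4373, -0.2656, 0.0787]
orientation: [0.001, 0.672, 0.741, 0.0]
wrist_force: [0.5, -0.3, 0.4]
finger_gap: 0.0178
```

```bash
python3 - <<'E'
from h import *
print(get_state()['clock'],get_state()['wrist_force'])
go([.436,-.22,.076],0)
t=shot('wrist','w2')
v,c=fitblock('wrist',t,DIM['medium'],(.430,-.189,.1));print(v.round(4),np.degrees(v[2]).round(1),c)
E
```

```text
3.225 [ 0.51241625 -0.27427416  0.38926977]
from [ 0.4373 -0.2656  0.0787] jaw 5.63 -> [0.436, -0.22, 0.076] 0 : delta [4.55 0.31 0.27] twist 5.6
[ 0.4185 -0.1071  0.1217] 7.0 0.0
```

View pics/w2.png

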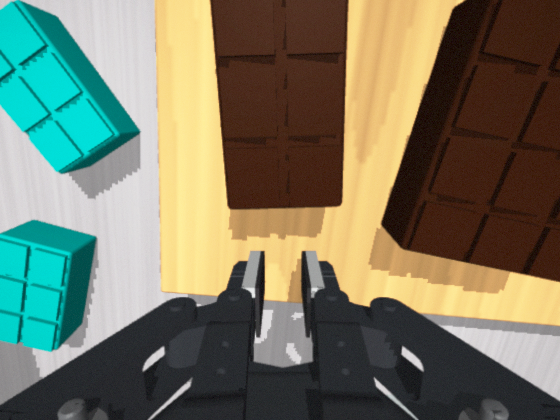

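Call:
{"method": "play_rows", "body": {
  "moves": [
    {"claw": 1.8, "delta_pos": [1.2, 0.12, 0], "twist": 0},
    {"claw": 1.8, "delta_pos": [2.2, 0.22, 0], "twist": 0},
    {"claw": 1.8, "delta_pos": [2.9, 0.28, 0], "twist": 0},
    {"claw": 1.8, "delta_pos": [3.6, 0.36, 0], "twist": 0},
    {"claw": 1.8, "delta_pos": [4.4, 0.43, 0], "twist": 1},
    {"claw": 1.8, "delta_pos": [5.2, 0.51, 0], "twist": 2},
    {"claw": 1.8, "delta_pos": [6.0, 0.59, 0], "twist": 3},
    {"claw": 1.8, "delta_pos": [6.8, 0.67, 0], "twist": 4},
    {"claw": 1.8, "delta_pos": [7.6, 0.75, 0], "twist": 5},
    {"claw": 1.8, "delta_pos": [8.4, 0.82, 0], "twist": 5.6},
    {"claw": 1.8, "delta_pos": [9.2, 0.9, 0], "twist": 5.6},
    {"claw": 1.8, "delta_pos": [9.2, 0.9, 0], "twist": 5.6}
  ]
}}

```text
clock: 4.78
tcp_pos: [0.4362, -0.1712, 0.0772]
orientation: [-0.0, 0.706, 0.708, 0.0]
wrist_force: [0.9, 0.4, -0.1]
finger_gap: 0.0179
```

```bash
python3 - <<'E'
from h import *
go([.436,-.10,.077],0)
t=shot('wrist','w3')
m=(t.max(2)<75)
# rear edge of block ahead and its side edges
for r in(100,140,180,200,210,220): 
    x=np.where(m[r])[0];print(r,[ (g[0],g[-1]) for g in np.split(x,np.where(np.diff(x)>3)[0]+1) if len(g)>5])
for c in (250,285,320):
    y=np.where(~m[:,c])[0];print(c,y[:3])
tp=shot('top');
mm=(tp.max(2)<70).astype(np.uint8);mm[:,:255]=0;mm[:140]=0;mm[252:]=0;mm[:,371:]=0
for n,x0 in(('medium',(.431,-.13,0)),):
    v,c=fitblock('top',tp,DIM[n],x0,thr=70);print('top',n,v.round(4),c)
E
```

```text
from [ 0.4362 -0.1712  0.0772] jaw 0.12 -> [0.436, -0.1, 0.077] 0 : delta [ 7.12 -0.    0.02] twist 0.1
100 [(np.int64(217), np.int64(342))]
140 [(np.int64(220), np.int64(340))]
180 [(np.int64(222), np.int64(338))]
200 [(np.int64(223), np.int64(337))]
210 [(np.int64(224), np.int64(337))]
220 [(np.int64(224), np.int64(336)), (np.int64(403), np.int64(455))]
250 [0 1 2]
285 [0 1 2]
320 [0 1 2]
top medium [ 0.4341 -0.1222 -0.01  ] 218.0
```

Call:
{"method": "play_rows", "body": {
  "moves": [
    {"claw": 1.8, "delta_pos": [0.8, 0, 0], "twist": 0},
    {"claw": 1.8, "delta_pos": [1.6, 0, 0], "twist": 0},
    {"claw": 1.8, "delta_pos": [2.5, 0, 0], "twist": 0},
    {"claw": 1.8, "delta_pos": [3.4, 0, 0], "twist": 0},
    {"claw": 1.8, "delta_pos": [4.3, 0, 0], "twist": 0},
    {"claw": 1.8, "delta_pos": [5.2, 0, 0], "twist": 0},
    {"claw": 1.8, "delta_pos": [6.1, 0, 0], "twist": 0},
    {"claw": 1.8, "delta_pos": [7.0, 0, 0], "twist": 0},
    {"claw": 1.8, "delta_pos": [7.9, 0, 0], "twist": 0},
    {"claw": 1.8, "delta_pos": [8.8, 0, 0], "twist": 0},
    {"claw": 1.8, "delta_pos": [9.6, 0, 0], "twist": 0},
    {"claw": 1.8, "delta_pos": [9.6, 0, 0], "twist": 0}
  ]
}}

```text
clock: 6.38
tcp_pos: [0.4362, -0.0753, 0.0773]
orientation: [-0.0, 0.706, 0.708, 0.0]
wrist_force: [-0.5, -0.5, 0.7]
finger_gap: 0.0179
```

```bash
python3 - <<'E'
from h import *
go([.436,0.08,.077],0)
t=shot('wrist','w4')
E
```

```text
from [ 0.4362 -0.0753  0.0773] jaw 0.12 -> [0.436, 0.08, 0.077] 0 : delta [1.553e+01 1.000e-02 3.000e-02] twist 0.1
```

View pics/w4.png

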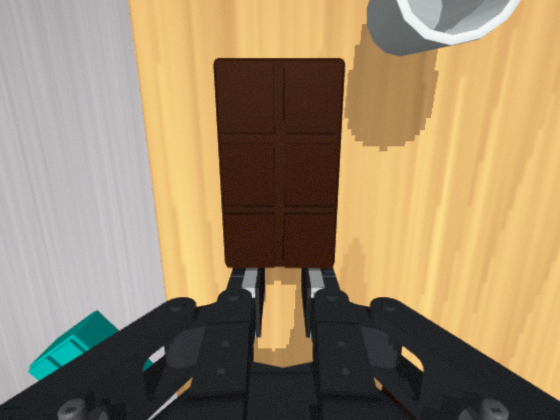

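Call:
{"method": "play_rows", "body": {
  "moves": [
    {"claw": 1.8, "delta_pos": [0.7, 0, 0], "twist": 0},
    {"claw": 1.8, "delta_pos": [1.4, 0, 0], "twist": 0},
    {"claw": 1.8, "delta_pos": [2.1, 0, 0], "twist": 0},
    {"claw": 1.8, "delta_pos": [2.8, 0, 0], "twist": 0},
    {"claw": 1.8, "delta_pos": [3.5, 0, 0], "twist": 0},
    {"claw": 1.8, "delta_pos": [4.2, 0, 0], "twist": 0},
    {"claw": 1.8, "delta_pos": [4.9, 0, 0], "twist": 0},
    {"claw": 1.8, "delta_pos": [5.6, 0, 0], "twist": 0},
    {"claw": 1.8, "delta_pos": [6.3, 0, 0], "twist": 0},
    {"claw": 1.8, "delta_pos": [7.0, 0, 0], "twist": 0},
    {"claw": 1.8, "delta_pos": [7.7, 0, 0], "twist": 0},
    {"claw": 1.8, "delta_pos": [8.4, 0, 0], "twist": 0}
  ]
}}

```text
clock: 7.92
tcp_pos: [0.4362, 0.0084, 0.0773]
orientation: [0.0, 0.707, 0.707, -0.0]
wrist_force: [-0.2, -0.8, 0.8]
finger_gap: 0.0175
```

Call:
{"method": "play_rows", "body": {
  "moves": [
    {"claw": 1.8, "delta_pos": [0.6, 0, 0], "twist": 0},
    {"claw": 1.8, "delta_pos": [1.2, 0, 0], "twist": 0},
    {"claw": 1.8, "delta_pos": [1.8, 0, 0], "twist": 0},
    {"claw": 1.8, "delta_pos": [2.4, 0, 0], "twist": 0},
    {"claw": 1.8, "delta_pos": [3.0, 0, 0], "twist": 0},
    {"claw": 1.8, "delta_pos": [3.6, 0, 0], "twist": 0},
    {"claw": 1.8, "delta_pos": [4.2, 0, 0], "twist": 0},
    {"claw": 1.8, "delta_pos": [4.8, 0, 0], "twist": 0},
    {"claw": 1.8, "delta_pos": [5.4, 0, 0], "twist": 0},
    {"claw": 1.8, "delta_pos": [5.9, 0, 0], "twist": 0},
    {"claw": 1.8, "delta_pos": [5.9, 0, 0], "twist": 0}
  ]
}}

```text
clock: 9.3
tcp_pos: [0.4362, 0.0674, 0.0773]
orientation: [-0.0, 0.706, 0.708, 0.0]
wrist_force: [-0.7, 0.1, 0.7]
finger_gap: 0.0182
```

```bash
python3 - <<'E'
from h import *
go([.436,0.08,.077],0)
t=shot('wrist','w5')
E
```

```text
from [0.4362 0.0674 0.0773] jaw 0.1 -> [0.436, 0.08, 0.077] 0 : delta [ 1.26 -0.02  0.03] twist 0.1
```

View pics/w5.png

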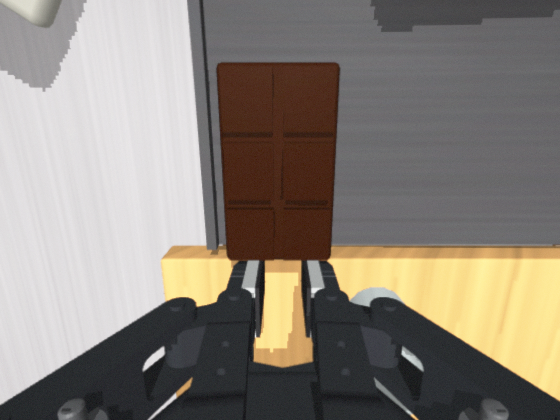

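Call:
{"method": "play_rows", "body": {
  "moves": [
    {"claw": 1.8, "delta_pos": [0.5, 0, 0], "twist": 0},
    {"claw": 1.8, "delta_pos": [1.0, 0, 0], "twist": 0},
    {"claw": 1.8, "delta_pos": [1.3, 0, 0], "twist": 0},
    {"claw": 1.8, "delta_pos": [1.3, 0, 0], "twist": 0},
    {"claw": 1.8, "delta_pos": [-0.5, 0, 0], "twist": 0},
    {"claw": 1.8, "delta_pos": [-1.5, 0, 0], "twist": 0},
    {"claw": 1.8, "delta_pos": [-1.5, 0, -5], "twist": 0},
    {"claw": 1.8, "delta_pos": [-1.5, 0, -10], "twist": 0},
    {"claw": 1.8, "delta_pos": [-5, 0, -15], "twist": 0},
    {"claw": 1.8, "delta_pos": [-9, 0, -17], "twist": 0},
    {"claw": 1.8, "delta_pos": [-9, 0, -17], "twist": 0},
    {"claw": 1.8, "delta_pos": [-9, 0, -17], "twist": 0}
  ]
}}

```text
clock: 10.85
tcp_pos: [0.4358, -0.0229, 0.2467]
orientation: [-0.001, 0.707, 0.707, -0.0]
wrist_force: [-0.2, -0.0, -0.6]
finger_gap: 0.0181
```

```bash
python3 - <<'E'
from h import *
go([.6,-.2,.25],0);print(get_state()['clock'])
t=shot('wrist');s=shot('scene')
cr=cv2.resize(s[222:297,340:420],None,fx=7,fy=7,interpolation=cv2.INTER_CUBIC)
t2=cv2.resize(t,(240,180),interpolation=cv2.INTER_AREA)
b=np.zeros((525,240,3),np.uint8);b[:180]=t2
cv2.imwrite('pics/dial1.png',np.hstack([cr,b])[:,:,::-1]);cv2.imwrite('pics/w6.png',t[:,:,::-1])
E
```

```text
from [ 0.4358 -0.0229  0.2467] jaw 0.01 -> [0.6, -0.2, 0.25] 0 : delta [-17.72  16.42  -0.36] twist 0.0
10.85
```

View pics/dial1.png

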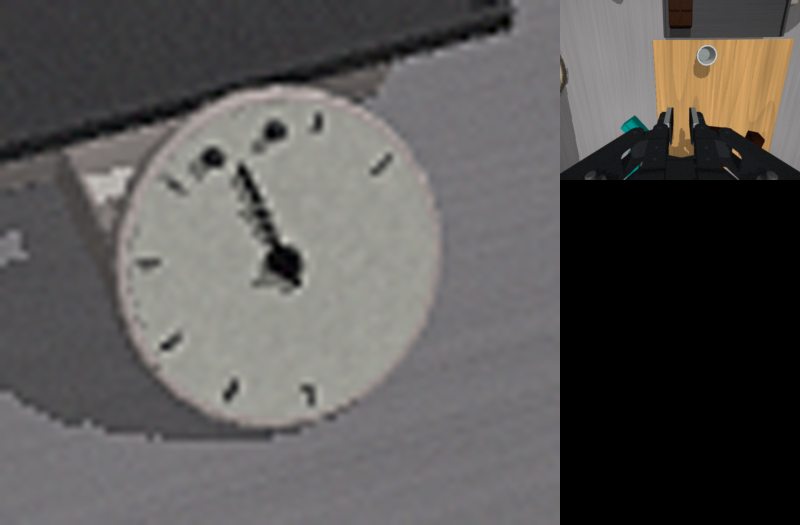

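```bash
python3 - <<'E'
from h import *
from scipy.optimize import least_squares
C=np.array([.7135,.1987,.0341]);n=np.array([1,0,1])/2**.5
px=lambda p:np.array(p)/7+[340,222]-.5+.5/7
P=lambda th:proj('scene',[C+.04*dialdir(th,0)+.004*n,C+.004*n])
for tip in((203,198),(240,165)):
  for hub in((287,264),(283,262)):
    d=px(tip)-px(hub);th=np.linspace(1.5,3.8,2301)
    a=[(lambda q:abs(np.cross(q/np.linalg.norm(q),d/np.linalg.norm(d)))+(q@d<0))(np.subtract(*P(t))) for t in th]
    print(tip,hub,th[int(np.argmin(a))].round(3))
t=cv2.imread('pics/w6.png')[:,:,::-1]
s=shot('scene','s6');w=shot('wrist')
v,c=fitblock('wrist',w,DIM['medium'],(.436,.131,0),z0=.0625,thr=60);print('medium',v.round(4),c)
print('pan front edge',unproj('wrist',[(250,88)],.0622))
cv2.imwrite('pics/w6b.png',w[:,:,::-1])
v,c=fitblock('scene',s,DIM['medium'],(.436,.131,0),z0=.0625,thr=55);print('medium scene',v.round(4),c)
E
```

```text
(203, 198) (287, 264) 2.451<stdin>:9: DeprecationWarning: Arrays of 2-dimensional vectors are deprecated. Use arrays of 3-dimensional vectors instead. (deprecated in NumPy 2.0)
Traceback (most recent call last):
  File "h.py", line 8, in proj
    i=imaging.camera_info(c);P=np.atleast_2d(P).astype(float)
ValueError: time passes only in moves, steps and waits
```

Call:
{"method": "play_rows", "body": {
  "moves": [
    {"claw": 1.8, "delta_pos": [3, 2, -1], "twist": 0},
    {"claw": 1.8, "delta_pos": [6, 4.5, -2], "twist": 0},
    {"claw": 1.8, "delta_pos": [8.5, 6.5, -3], "twist": 0},
    {"claw": 1.8, "delta_pos": [8.5, 6.5, -3], "twist": 0},
    {"claw": 1.8, "delta_pos": [8.5, 6.5, -3], "twist": 0}
  ]
}}

```text
clock: 11.58
tcp_pos: [0.5003, 0.0626, 0.2762]
orientation: [-0.001, 0.706, 0.708, -0.001]
wrist_force: [-0.1, -1.1, -0.5]
finger_gap: 0.0179
```

```bash
python3 - <<'E'
import h
from h import *
i0={c:imaging.camera_info(c) for c in('scene','wrist')}
class I: camera_info=staticmethod(lambda c:i0[c])
w=shot('wrist','w7');s=shot('scene','s7')
h.imaging=I
C=np.array([.7135,.1987,.0341]);n=np.array([1,0,1])/2**.5
px=lambda p:np.array(p)/7+[340,222]-.5+.5/7
th=np.linspace(1.5,3.8,461)
Q=proj('scene',[C+.04*dialdir(t,0)+.004*n for t in th])-proj('scene',C+.004*n)
A=np.unwrap(np.arctan2(Q[:,1],Q[:,0]))
for tip in((203,198),(240,165)):
  for hub in((287,264),(283,262)):
    d=px(tip)-px(hub);a=np.arctan2(d[1],d[0]);k=np.argmin(1-np.cos(A-a))
    print(tip,hub,th[k].round(3))
v,c=fitblock('wrist',w,DIM['medium'],(.436,.131,0),z0=.0625,thr=55);print('medium',v.round(4),c)
cr=cv2.resize(s[222:297,340:420],None,fx=4,fy=4,interpolation=cv2.INTER_CUBIC)
b=np.zeros((420,320,3),np.uint8);b[:300]=cr;b=np.hstack([w[:,:480],b]);cv2.imwrite('pics/c7.png',b[:,:,::-1])
E
```

```text
(203, 198) (287, 264) 2.45
(203, 198) (283, 262) 2.46
(240, 165) (287, 264) 2.89
(240, 165) (283, 262) 2.915
medium [0.4327 0.1306 0.0028] 2352.0
```

View pics/c7.png

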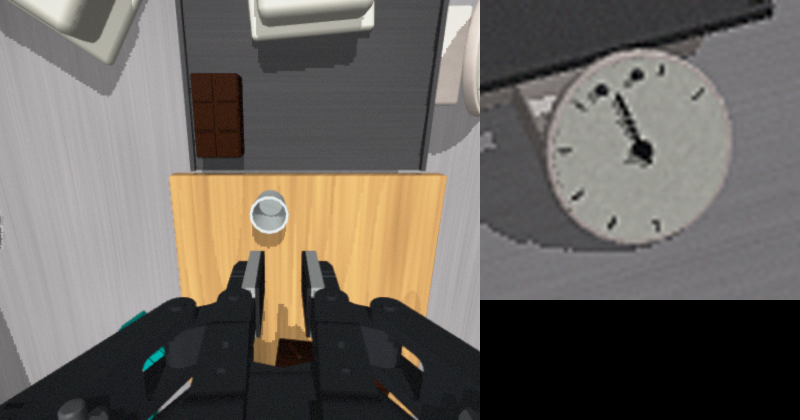

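Call:
{"method": "play_rows", "body": {
  "moves": [
    {"claw": 1.8, "delta_pos": [3, 4.5, 0], "twist": 0},
    {"claw": 1.8, "delta_pos": [6, 9, 0], "twist": 0},
    {"claw": 1.8, "delta_pos": [9, 14, 0], "twist": 0},
    {"claw": 1.8, "delta_pos": [11, 18, 0], "twist": 0},
    {"claw": 1.8, "delta_pos": [11, 18, 0], "twist": 0},
    {"claw": 1.8, "delta_pos": [11, 18, 0], "twist": 0},
    {"claw": 1.8, "delta_pos": [11, 18, 0], "twist": 0}
  ]
}}

```text
clock: 12.55
tcp_pos: [0.6801, 0.1713, 0.2785]
orientation: [0.0, 0.707, 0.707, 0.0]
wrist_force: [1.3, -0.2, -0.0]
finger_gap: 0.0179
```

```bash
python3 - <<'E'
import h
from h import *
# earlier view: unproject needs that pose; recompute from the new wrist view as well
i0={'wrist':imaging.camera_info('wrist')}
class I: camera_info=staticmethod(lambda c:i0[c])
w=shot('wrist','w8')
h.imaging=I
import json;json.dump({k:np.array(v).tolist() for k,v in i0['wrist'].items()},open('w8.json','w'))
c=proj('wrist',[.7135,.1987,.0341])[0];print(c,tool()[0])
u,v=np.clip(c.astype(int),[80,60],[480,360]);cr=cv2.resize(w[v-60:v+60,u-80:u+80],None,fx=5,fy=5,interpolation=cv2.INTER_CUBIC)
print(u,v);cv2.imwrite('pics/d8.png',cr[:,:,::-1])
E
```

```text
[310.68678126 152.34297934] [0.68017468 0.17135217 0.27882403]
310 152
```

View pics/d8.png

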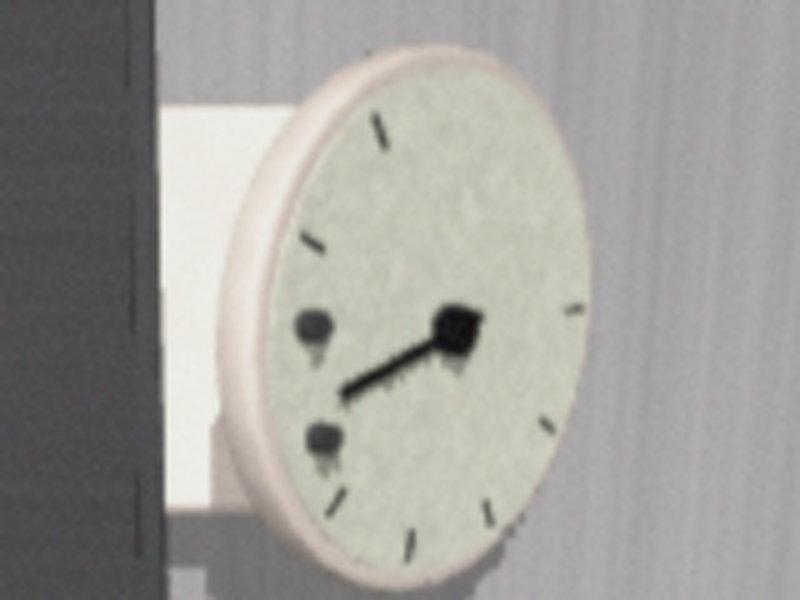

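```bash
python3 - <<'E'
import h,json
from h import *
from scipy.optimize import least_squares
i0=json.load(open('w8.json'))
class I: camera_info=staticmethod(lambda c:i0)
h.imaging=I
px=lambda p:np.array(p)/5+[230,92]-.4
n=np.array([1,0,1])/2**.5
O=np.array([px(p) for p in((456,332),(323,439),(313,327),(343,395))])
for hp,hn in((.006,.004),(.003,.004),(.01,.004),(.006,.007)):
  f=lambda v:(proj('wrist',[v[:3]+hn*n,v[:3]+.048*dialdir(2.74,0)+hp*n,v[:3]+.048*dialdir(3.26,0)+hp*n,v[:3]+.04*dialdir(v[3],0)+hn*n])-O).ravel()
  r=least_squares(f,[.7135,.1987,.034,2.9],x_scale=[.01,.01,.01,.1]);print(hp,hn,r.x.round(4),r.fun.round(2))
E
```

```text
0.006 0.004 [0.7195 0.196  0.0578 2.8857] [-0.36 -0.4   0.7   0.43  0.66 -0.23 -1.06  0.18]
0.003 0.004 [0.7213 0.1941 0.0476 2.8948] [ 0.09  0.08 -0.08 -0.12 -0.07  0.05  0.06 -0.01]
0.01 0.004 [0.7175 0.1979 0.0668 2.8699] [-1.27 -1.    1.87  0.99  1.79 -0.53 -2.59  0.48]
0.006 0.007 [0.7192 0.1941 0.0455 2.8948] [ 0.09  0.08 -0.08 -0.12 -0.07  0.05  0.06 -0.01]
```

```bash
python3 -c "
from h import *
print(env.hand_in(), get_state()['clock'])"
```

```text
the job is handed in; nothing more can be done
the job is handed in; nothing more can be done
```

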